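Wedge the retaining clip off a paper punch

ROBOT

A 6-joint arm with a two-finger parallel gripper is mounted at the origin on the work surface. World frame = base frame: x ahead of the robot, y to its left, z up, the work surface at z = 0. Lengths are in m, angles in rad, forces in N, time in s.
With the tool pointing down it reaches from about 0.225 to 0.875 m from the base axis. Payload 3.4 kg.
Tool frame: the origin (TCP) lies midway between the tips of the shut fingers; the grasp point (between the pads) lies 19 mm behind it; z points along the fingers, y is the line along which they close (so a half turn about z gives the same grasp; the last joint's range is limited). The gripper opens to 85 mm and grips with 20 to 120 N. Pads are 22 mm wide; open, the fingers measure 114 mm over their backs; the gripper's body (76 mm by 85 mm) begins 54 mm behind the grasp point. The pads swing forward as they close: fully open they stand 13 mm farther back than shut.
Start: joints at [-1.395, 0.276, 1.505, -0, 1.361, -0.121], TCP at [0.168, -0.55, 0.231] pointing down, gripper open.
Joint ranges: [-2.89, 2.89], [-0.75, 2.08], [0.22, 2.7], [-1.18, 4.32], [0.11, 2.71], [-2.7, 2.7]. Speed limits (rad/s): [2.57, 2.57, 3.14, 3.14, 3.14, 3.14].

INTERFACE

Orientations are given as a unit quaternion [w, x, y, z].
In Python, from rig import * gives the robot as it stands.
- The arm moves only by the tool apply_moves, never from a script. Its argument "steps" is one flat list of numbers, 4 for each row, row after row: the shift along the world's x, y, z in cm, then the turn about the world's z in degrees. A call has 1 to 8 rows; each row is the pose to reach, as a shift and turn from the pose commanded when the call began; what a row does not reach only later rows make up. A row lasts 1/12 s, in which the tool goes at most 41.7 mm and 7.16 degrees, less where a joint would pass 70% of its speed; a pose out of reach is approached as far as the arm can. A call with a gripper value outside its range is refused whole. "jaw" is the closure in counts, from 0 (fully open) to 255 (shut), set as the call begins (left out, the last holds). The fingers move at their own pace and stop on an object; "newtons" is the grip in N (left out, the last holds). Time passes only in rows, so rows that repeat a pose let the fingers close. It gives the time, the measured TCP pose, the force, the opening and the grip force at its end, in the units of the state.
- get_state(): the state, without advancing time (a new reading comes with each control period).
- get_image(name): name is "scene" or "top" or "wrist"; returns the picture (420x560x3 uint8, red, green, blue); there is no depth.
- calibration(name): a dict with "fx", "fy", "cx", "cy" (pixels), "xyz" and "rotation" of the camera in the world. Camera axes: x right, y up, looking along -z (the intrinsics and any distortion apply to the point x, -y, -z); pixel columns grow to the right and rows downward; lengths in m; the calibration is good to about 2 mm. A picture is of the moment at which its call begins: read the wrist's pose just before it. calibration takes no time and is no camera call; for the wrist camera it gives the pose at the moment of the call.
- sign_off(): hands the job in; it is judged then, once.
The state is a dict: "clock": time; "qpos": joint angles; "qd": joint speeds; "effort": joint torques, N m; "position": TCP position; "ee_rot": TCP orientation; "contact_force": force on the tool from outside, world axes, zero at the start; "moment": the same for the moment, N m; "width": finger opening in m; "gripper_force": force on a finger pad.
Only numpy, scipy, OpenCV 4.12 (cv2) and the standard library are available. Lean on these libraries where they do the work, as an engineer would, in place of code of your own. Each camera call takes 0.05 s, during which the arm holds its last target. There are 200 camera calls.

TASK

Take the wedge out of the wooden block and slide it gently, never forcing it, straight down between the pin and the bow of the spring clip on the paper punch, until the arms are spread and the clip comes off the pin; do not touch the clip with the fingers while it is still on the pin. Then stand the wedge back in its block, fully home, and put the clip in the parts tray. Leave the tape roll, the jar and the carton of staples where they are.

Things in the scene. Friction and masses are not known exactly. Their poses are not given: they have to be found in the camera images.
- punch: heavy grey desk punch, fixed: block 130 x 96 mm, flat top at z = 60 mm. Origin at desk level on the axis of its upright pin, z up; the block spans x = -50 to +80, y = -48 to +48 mm. The steel pin, 16 mm diameter, stands 16 mm above the top. Beside the pin on its +x side a relief pocket for the wedge is sunk in the top: x = 6 to 30, y = -7 to +7 mm, floor at z = 14 mm.
- pin_top (a point): centre of the pin's top face, 76 mm above the desk, 6 mm above the clip's top; axes as the punch's.
- gap (a point): fixed point of the punch, 9.6 mm to +x of the pin's axis and 70 mm above the desk: middle of the mouth of the open gap between pin and seated bow, level with the clip's top. The gap is 3.2 mm wide in x and 10.1 mm in y, between two small pads of the clip. Axes as the punch's.
- clip: loose steel spring clip, a U seen from above, 10 mm high, lying on the punch's top round the pin. Origin: underside, on the pin's axis while seated; axes then as the punch's. A solid bow (8.4 x 30 x 10 mm) lies across its +x side, inner face at x = 11.2 mm. Two sprung arms (outer faces y = +-14.5 mm) run back from it to x = -8.5 mm and nip the pin behind its widest part.
- clip_bow (a point): middle of the bow, 15.4 mm along +x from the clip's origin, 5 mm above its underside. Pick the loose clip up here from above, across the bow's 30 mm width (its y). A bow driven over 6 mm to +x brings the arms' noses past the pin's widest part: the push, about 4 to 10 N till then, falls away. Pushed on till its full thickness passes the bow (tip at z = 22 mm), the wedge moves the clip 10 mm, clear.
- wedge: loose steel wedge with black handle, 0.12 kg, standing tip down in the wooden block. Origin: centre of the handle's underside (shoulder). Handle 30 (x) x 26 (y) x 46 mm high, above it. The blade, 66 mm long, hangs below; its tang is worn: it sits up to 3.5 mm to either side in x, stiffly, not known beforehand. In use its flat face goes against the pin: wedge axes parallel to the punch's.
- wedge_top (a point): centre of the handle's top, 46 mm above the wedge's origin. Blade, for a centred tang: flat upright face at x = -7 mm, slope on the +x side. Lowest 8 mm: a straight nose 2.4 mm thick (x = -7 to -4.6), 4 mm wide in y; above it it grows evenly to 14 mm thick (to x = +7) and 9.4 mm wide at 48 mm above the tip, then stays so. Off centre between the clip's pads it jams.
- block: light wooden tool block, fixed, 75 (x) x 65 (y) x 85 mm high, origin at the centre of its underside. In its top an upright slot 24 (x) x 13 mm (y), 74 mm deep, central. Home, the wedge's shoulder rests on the block's top, its axes as the block's.
- tray: open aluminium parts tray, fixed, 140 x 140 mm, 28 mm high, walls and floor about 4 mm. Origin at the centre of its underside.
- tape_roll: bystander: bare roll of card, ring 96 mm across, 45 mm high, origin at its underside's centre.
- jar: bystander: amber jar 56 mm across, 65 mm high, origin at its underside's centre.
- staple_box: bystander: carton 45 x 85 mm, 26 mm high, origin at its underside's centre.
Mind the look-alikes: they are no part of the job. There is more than one size of the clip; the one meant has the size given above.

How it is judged:
On the way, in this order (a step that is already met when the one before it is completed fails the run):
1. the wedge is down between pin and bow, its tip at least 8 mm below the punch's top, with the clip still on the pin (z of wedge in the frame of punch below 0.118 m and x of wedge in the frame of punch between 0.009 and 0.021 m and y of wedge in the frame of punch between -0.006 and 0.006 m and x of clip in the frame of punch below 0.006 m).
2. the clip is off: more than 7 mm from its seat, past the widest part of the pin (x of clip in the frame of punch above 0.007 m), for 0.1 s.
At the end, for the whole second after the job is handed in: The wedge stands upright in its block, shoulder within 5 mm of the block's top; the clip lies at rest inside the parts tray, down on its floor (horizontal distance between wedge and block below 0.008 m and z of wedge in the frame of block below 0.09 m and angle between wedge's own z axis and vertical below 0.1 rad and x of clip_bow in the frame of tray between -0.066 and 0.066 m and y of clip_bow in the frame of tray between -0.066 and 0.066 m and z of clip in the frame of tray below 0.025 m and linear speed of each of clip, wedge below 0.02 m/s); the robot touches nothing.
It fails at once if the wedge is pressed on the punch (pin, top or pocket floor) with more than 20 N (contact force between wedge and punch above 20 N).
It fails at once if the wedge is pressed on the clip with more than 20 N (contact force between wedge and clip above 20 N).
It fails at once if the fingers touch the clip while it is still on the pin (contact force between the fingers and clip above 0.5 N and x of clip in the frame of punch below 0.006 m and distance between clip and pin_top below 0.03 m).
It fails at once if the tape roll, the jar or the carton is shoved more than 20 mm (distance of any of tape_roll, jar, staple_box from where it was at the start of the episode above 0.02 m).
It also fails if it takes over 72 s, if anything falls off the work surface, if the arm or the gripper's body presses on something with over 40 N, if the wrist force passes 120 N, or if a joint passes its speed limit or range.

## Working session

There is one attempt and no reset: what is moved stays moved. The work goes in short steps, Python scripts to look and compute and a tool call to move; the robot and the scene stay as the last step left them, time stands still between calls to the robot, and variables do not carry over. Pictures are saved under pics/ and viewed, at most 10 in all, crops included, and the job is handed in when it is done.

Besides the shell and the picture viewer there is one more tool, called after "Emit:" as name(argument=value, ...) on one line, values as JSON. apply_moves: Moves the arm, as the interface text tells. Its arguments: {"type":"object","properties":{"steps":{"type":"array","items":{"type":"number"}},"jaw":{"type":"number"},"newtons":{"type":"number"}},"required":["steps"]}

```bash
mkdir -p pics; ls
cat > h.py <<'E'
from rig import *
import numpy as np, cv2
def save(im,n): cv2.imwrite('pics/'+n,cv2.cvtColor(im,cv2.COLOR_RGB2BGR))
def ray(c,u,v):
    d=np.array([(u-c['cx'])/c['fx'],-(v-c['cy'])/c['fy'],-1.]); return np.array(c['xyz']),np.array(c['rotation'])@d
def onz(c,u,v,z):
    o,d=ray(c,u,v); return o+d*(z-o[2])/d[2]
def proj(c,p):
    q=np.array(c['rotation']).T@(np.array(p)-c['xyz']); return np.array([c['cx']+c['fx']*q[0]/-q[2],c['cy']-c['fy']*q[1]/-q[2]])
E
python3 - <<'E'
from h import *
for n in ['top','scene']:
    c=calibration(n);print(n,{k:np.round(v,4).tolist() if k!='dist' else v for k,v in c.items() if not isinstance(v,str)})
    save(get_image(n),n+'0.png')
s=get_state();print(s)
E
```

```text
pics
top {'fx': 394.8232, 'fy': 394.8232, 'cx': 285.2628, 'cy': 212.9711, 'xyz': [0.4539, 0.008, 0.883], 'rotation': [-0.7004, -0.0616, 0.0672, 0.7079]}
scene {'fx': 513.3554, 'fy': 513.3554, 'cx': 279.9386, 'cy': 216.4711, 'xyz': [1.3261, 0.1821, 0.7348], 'rotation': [0.5531, 0.2629, 0.3307, 0.7181]}
{'clock': 0.1, 'qpos': array([-1.39499917e+00,  2.76548611e-01,  1.50600462e+00,  4.16126716e-06,
        1.36069777e+00, -1.21031685e-01]), 'qd': array([ 0.00076008, -0.0005728 , -0.00269944,  0.00065189,  0.00055104,
       -0.00087876]), 'effort': array([ 1.55795624e-03, -4.17699659e+01, -2.46405870e+01, -2.02393412e-04,
        5.86210968e-03, -5.06218768e-06]), 'position': array([ 0.16807792, -0.54939813,  0.23051736]), 'ee_rot': array([-8.28921563e-04,  9.89006505e-01,  1.47869690e-01, -2.06685328e-05]), 'contact_force': array([ 0.62232191,  0.8261642 , -0.28633555]), 'moment': array([ 0.04215087, -0.00217765, -0.07813114]), 'gripper_force': 0.0, 'width': 0.0850984069451602}
```

```bash
cat > h.py <<'E'
from rig import *
import numpy as np, cv2
from scipy.spatial.transform import Rotation as R
def save(im,n): cv2.imwrite('pics/'+n,cv2.cvtColor(im,cv2.COLOR_RGB2BGR))
def rot(c): w,x,y,z=c['rotation']; return R.from_quat([x,y,z,w]).as_matrix()
def ray(c,u,v):
    d=np.array([(u-c['cx'])/c['fx'],-(v-c['cy'])/c['fy'],-1.]); return np.array(c['xyz']),rot(c)@d
def onz(c,u,v,z):
    o,d=ray(c,u,v); return o+d*(z-o[2])/d[2]
def proj(c,p):
    q=rot(c).T@(np.array(p)-c['xyz']); return np.array([c['cx']+c['fx']*q[0]/-q[2],c['cy']-c['fy']*q[1]/-q[2]])
E
python3 -c "
from h import *
print(calibration('top').keys())
for n in ['top','scene','wrist']: print(n,calibration(n)); print(np.round(rot(calibration(n)),3))"
```

```text
dict_keys(['fx', 'fy', 'cx', 'cy', 'xyz', 'rotation'])
top {'fx': 394.8231654956142, 'fy': 394.8231654956142, 'cx': 285.2627647625489, 'cy': 212.97112500181834, 'xyz': array([0.45394342, 0.00803355, 0.88298118]), 'rotation': array([-0.70043631, -0.06159475,  0.06718813,  0.70787062])}
[[-0.011  0.983 -0.181]
 [-1.    -0.01   0.009]
 [ 0.007  0.181  0.983]]
scene {'fx': 513.3554473766155, 'fy': 513.3554473766155, 'cx': 279.9385746570386, 'cy': 216.4710669110296, 'xyz': array([1.3261006 , 0.18212994, 0.7348448 ]), 'rotation': array([0.55310054, 0.26290135, 0.33067707, 0.71806361])}
[[-0.25  -0.62   0.743]
 [ 0.968 -0.169  0.184]
 [ 0.012  0.766  0.643]]
wrist {'fx': 329.5296294404376, 'fy': 329.5296294404376, 'cx': 279.4548723911545, 'cy': 209.8140172424147, 'xyz': array([ 0.23934368, -0.52893158,  0.37398886]), 'rotation': array([ 0.7951954 , -0.1172089 ,  0.08682436, -0.58854727])}
[[ 0.292  0.916  0.276]
 [-0.956  0.28   0.084]
 [-0.    -0.289  0.957]]
```

View pics/top0.png

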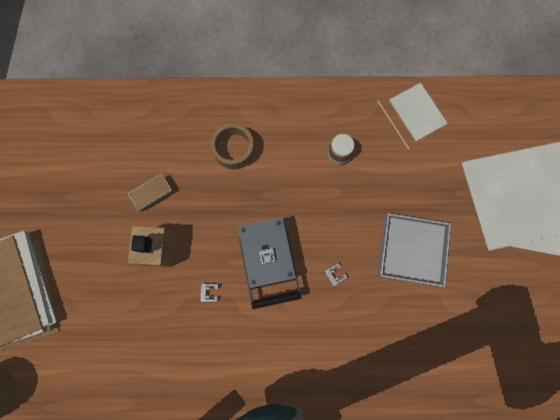

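View pics/scene0.png

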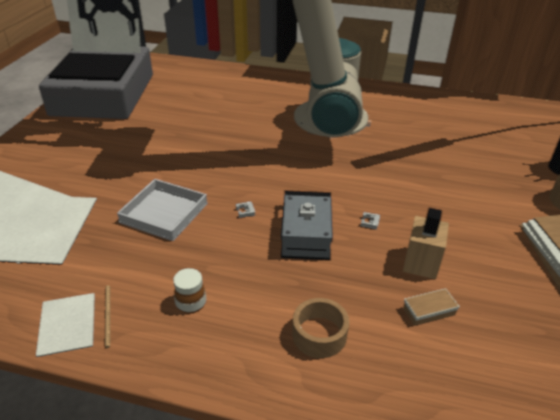

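Run:
```python
from h import *
im=get_image('top'); c=calibration('top')
a=cv2.resize(im[205:320,225:355],None,fx=4,fy=4,interpolation=cv2.INTER_CUBIC)
b=cv2.resize(im[205:320,115:180],None,fx=4,fy=4,interpolation=cv2.INTER_CUBIC)
save(np.hstack([a[:,:520],b]),'crop1.png')
for n,u,v,z in [('pin',267,256,.07),('TL',240,225,.06),('TR',283,219,.06),('BR',297,284,.06),('handle',139,240,.131),('blk',147,246,.085),('tray',417,249,.028),('loose1',209,292,.005),('loose2',336,274,.005),('box',150,192,.026)]: print(n,np.round(onz(c,u,v,z),3))
cs=calibration('scene')
for n,u,v,z in [('pin',308,206,.076),('handletop',433,212,.131),('tray',163,205,.028)]: print('s',n,np.round(onz(cs,u,v,z),3))
```

```text
pin [0.514 0.039 0.07 ]
TL [0.581 0.096 0.06 ]
TR [0.593 0.006 0.06 ]
BR [ 0.457 -0.022  0.06 ]
handle [0.543 0.281 0.131]
blk [0.536 0.281 0.085]
tray [ 0.529 -0.285  0.028]
loose1 [0.442 0.168 0.005]
loose2 [ 0.478 -0.11   0.005]
box [0.662 0.301 0.026]
s pin [0.517 0.041 0.076]
s handletop [0.541 0.281 0.131]
s tray [ 0.539 -0.277  0.028]
```

View pics/crop1.png

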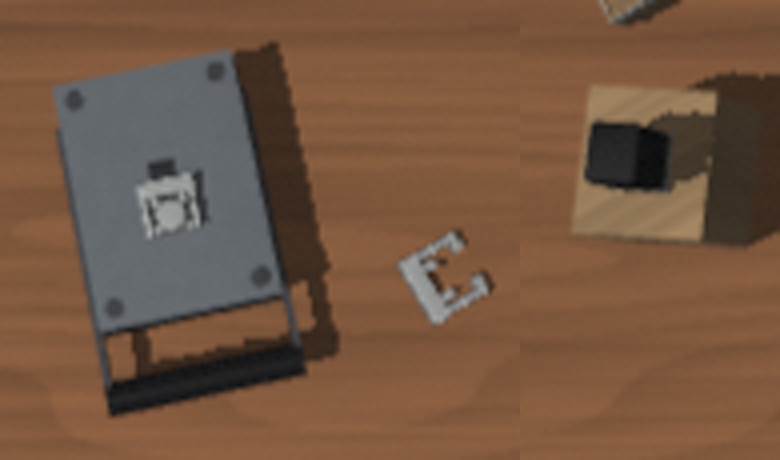

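Candidates, in top image pixels:
- **Clip:** one on the punch pin at (267,257). Loose look-alikes lie at (336,274) and (209,292). I choose the one on the pin.
- **Wedge:** black handle at (139,241), in the block at (147,246).

The crop shows the clip's bow facing the pocket, up in the image, with yaw about +10°. Next I set out for the block.

Emit:
apply_moves(steps=[37.2,83,0,-24,37.2,83,0,-24,37.2,83,0,-24,37.2,83,0,-24,37.2,83,0,-24,37.2,83,0,-24,37.2,83,0,-24,37.2,83,0,-24], jaw=0)

```text
clock: 0.82
position: [0.3046, -0.2437, 0.2312]
ee_rot: [0.0, 0.998, -0.061, 0.0]
contact_force: [0.5, -0.7, 0.9]
width: 0.0853
gripper_force: 0.0
```

Emit:
apply_moves(steps=[23.6,52.5,0,0,23.6,52.5,0,0,23.6,52.5,0,0,23.6,52.5,0,0,23.6,52.5,0,0,23.6,52.5,0,0,23.6,52.5,0,0,23.6,52.5,0,0])

```text
clock: 1.48
position: [0.4413, 0.0605, 0.2313]
ee_rot: [0.0, 0.998, -0.061, 0.0]
contact_force: [0.9, -0.4, 0.3]
width: 0.0859
gripper_force: 0.0
```

Emit:
apply_moves(steps=[10.0,22.2,0,0,10,22.2,0,0,10,22.2,0,0,10,22.2,0,0,10,22.2,0,0,10,22.2,0,0,10,22.2,0,0,10,22.2,0,0])

```text
clock: 2.15
position: [0.5412, 0.2818, 0.23]
ee_rot: [0.001, 0.998, -0.06, -0.001]
contact_force: [-0.1, -1.0, 0.5]
width: 0.0852
gripper_force: 0.0
```

Run:
```python
from h import *
s=get_state();c=calibration('wrist');im=get_image('wrist');save(im,'w1.png')
np.save('w1.npy',im)
print(s['position'],s['ee_rot'],c)
for z in (.131,.085):print(proj(c,[.541,.281,z]))
```

```text
[0.54119025 0.28179013 0.23003292] [ 5.57922732e-04  9.98220520e-01 -5.96215993e-02 -8.64278798e-04] {'fx': 329.5296294404376, 'fy': 329.5296294404376, 'cx': 279.4548723911545, 'cy': 209.8140172424147, 'xyz': array([0.61535152, 0.27242459, 0.37339166]), 'rotation': array([-0.65625932,  0.09819773, -0.10863913,  0.74018812])}
[279.04845444 211.64483258]
[278.96707497 196.62271882]
```

View pics/w1.png

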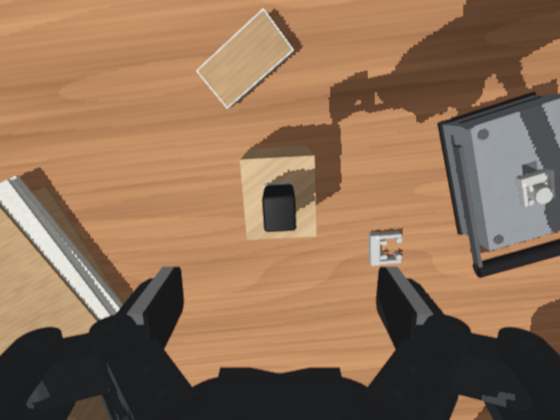

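The wrist view shows the handle at (279,207), centred in the block (241–316, 156–239). The fingers are open at the bottom of the image, and the punch is on the right with its clip at (537,190).

Run:
```python
from h import *
im=np.load('w1.npy');c=dict(calibration('wrist'))
g=im.max(2).astype(np.uint8)
m=((g<45)*255).astype(np.uint8)
n,l,st,ce=cv2.connectedComponentsWithStats(m[170:250,230:330]);k=l[35,49];print(st[k],ce[k])
h=cv2.convexHull(np.argwhere(l==k)[:,::-1].astype(np.int32))
print('handle',cv2.minAreaRect(h))
for u,v in [(241,160),(315,156),(316,237),(247,239)]: print(np.round(onz(c,u,v,.085),4))
p=[onz(c,u,v,.085) for u,v in [(241,160),(315,156),(316,237),(247,239)]]
print('ctr',np.mean(p,0),[np.degrees(np.arctan2(*(a[:2]-b[:2])[::-1])) for a,b in [(p[0],p[3]),(p[1],p[2])]],[np.degrees(np.arctan2(-(a-b)[0],(a-b)[1])) for a,b in [(p[0],p[1]),(p[3],p[2])]])
for r in range(180,236,3): print(r,' '.join('%3d'%x for x in g[r,256:304:2]))
for n in [(279,231),(263,231),(295,231)]: print(onz(c,*n,.131))
for n in [(465,130)]: pass
```

```text
[   0    0  100   80 7566] [49.41025641 40.3507798 ]
handle ((49.5, 39.5), (79.0, 99.0), 90.0)
[0.5772 0.3085 0.085 ]
[0.5728 0.2439 0.085 ]
[0.4972 0.2498 0.085 ]
[0.5032 0.3144 0.085 ]
ctr [0.53760789 0.27913321 0.085     ] [np.float64(-4.52197586499367), np.float64(-4.435208874197614)] [np.float64(-3.8776325497011124), np.float64(-5.23259190529362)]
180 219 215 210 210 212 215 216 217 156 129 116 116 117 119 121 122 120 119 118 118 118 115 113 114
183 211 210 212 211 193 177 124 121 105 102 103 103 102 101  95  88  81  91 104 114 114 114 114 115
186 211 214 216 217 189  67  31  27  26  24  24  23  21  23  22  21  22  22  51 111 114 115 116 116
189 216 217 220 217 106  20  23  22  25  23  25  23  23  22  22  23  23  22  27 107 116 117 118 117
192 220 220 219 205  39  20  21  21  22  23  23  22  24  22  23  23  22  22  20  82 119 118 113 107
195 219 217 218 170  23  24  23  24  25  26  25  26  25  28  28  28  30  30  28  63 114 107 108 107
198 216 220 221 123  42  48  48  50  51  52  53  52  51  51  49  48  46  45  40  41 103 108 107 107
201 223 223 219 113  60  69  67  67  65  62  
[... 559 characters left out ...]
216 217 219 209  48  63  64  63  61  59  57  56  53  52  52  50  50  48  45  36 157 211 212 214
222 219 218 213 198  68  60  64  62  60  59  58  56  54  53  53  51  49  49  46  35 160 215 212 208
225 213 205 204 198  75  58  64  62  60  59  58  56  55  53  53  51  50  48  46  37 149 209 206 206
228 204 205 204 201 103  57  63  62  59  59  57  56  55  52  53  50  49  47  45  42 168 207 207 210
231 204 205 206 209 192 131  96 109 110 119 121 136 141 141 164 167 184 183 185 192 207 210 214 217
234 207 209 211 210 206 204 204 206 206 206 209 212 214 215 213 208 206 206 207 210 214 217 220 222
[0.52455296 0.2815332  0.131     ]
[0.52608484 0.29399336 0.131     ]
[0.52302055 0.26906869 0.131     ]
```

Emit:
apply_moves(steps=[-0.2,-0.05,-6,2.3,-0.2,-0.05,-10,2.3,-0.2,-0.05,-12.5,2.3,-0.2,-0.05,-13.2,2.3,-0.2,-0.05,-13.2,2.3,-0.2,-0.05,-13.2,2.3])

```text
clock: 2.7
position: [0.54, 0.2792, 0.1009]
ee_rot: [-0.0, 0.999, -0.042, 0.001]
contact_force: [0.8, 0.1, 0.1]
width: 0.085
gripper_force: 0.0
```

Emit:
apply_moves(steps=[0,0,0,0,0,0,0,0,0,0,0,0,0,0,0,0,0,0,0,0,0,0,0,0,0,0,0,0,0,0,0,0], jaw=255, newtons=80)

```text
clock: 3.37
position: [0.5399, 0.2805, 0.1006]
ee_rot: [-0.001, 0.999, -0.041, 0.001]
contact_force: [-0.3, 1.4, 5.7]
width: 0.0253
gripper_force: 79.2
```

Run:
```python
from h import *
s=get_state();print(s)
c=calibration('wrist');im=get_image('wrist');save(im,'w2.png')
```

```text
{'clock': 3.3667, 'qpos': array([3.64630908e-01, 4.20185241e-01, 1.62642190e+00, 4.84983897e-04,
       1.09239056e+00, 2.01705023e+00]), 'qd': array([-3.33687652e-06,  7.04440126e-04,  1.00885988e-03, -1.37837474e-04,
       -1.85842949e-03, -4.36389044e-04]), 'effort': array([-7.27992319e-01, -4.32629764e+01, -1.92847949e+01, -3.50351594e-01,
       -4.07901267e-02, -7.43072480e-03]), 'position': array([0.53993184, 0.28054324, 0.10064614]), 'ee_rot': array([-7.09705966e-04,  9.99161913e-01, -4.09113955e-02,  1.10732401e-03]), 'contact_force': array([-0.30805735,  1.43956222,  5.73829748]), 'moment': array([ 0.1083325 ,  0.17048909, -0.01002146]), 'gripper_force': 79.23941016197205, 'width': 0.025303616596164445}
```

Emit:
apply_moves(steps=[0,0,1,0,0,0,3,0,0,0,6,0,0,0,9,0,0,0,9.5,0,0,0,9.5,0])

```text
clock: 3.92
position: [0.5403, 0.2801, 0.1968]
ee_rot: [-0.001, 0.999, -0.041, 0.002]
contact_force: [0.1, -0.1, -0.9]
width: 0.0249
gripper_force: 79.4
```

Emit:
apply_moves(steps=[-0.5,-4,0,3,-1.1,-8,0,6,-1.1,-12,0,10,-1.1,-16,0,14,-1.1,-20,0,14.5,-1.1,-23,0,14.5,-1.1,-23.8,0,14.5,-1.1,-23.8,0,14.5])

```text
clock: 4.58
position: [0.5268, 0.0396, 0.1925]
ee_rot: [0.0, 0.997, 0.084, -0.002]
contact_force: [0.4, 1.0, -1.7]
width: 0.0247
gripper_force: 79.7
```

Run:
```python
from h import *
s=get_state();print(s['position'],s['ee_rot'],s['contact_force'],s['width'])
c=calibration('wrist');print(c);im=get_image('wrist');np.save('w3.npy',im)
save(cv2.resize(im[100:400,130:430],None,fx=2,fy=2,interpolation=cv2.INTER_CUBIC),'w3.png')
q=s['ee_rot'];print('psi',np.degrees(2*np.arctan2(q[2],q[1])))
for p in [(.514,.040,.076)]: print(proj(c,p))
```

```text
[0.52683482 0.0395715  0.19248544] [ 1.25114023e-04  9.96501023e-01  8.35565142e-02 -2.00103570e-03] [ 0.43912098  0.96076632 -1.69444309] 0.024704864854957716
{'fx': 329.5296294404376, 'fy': 329.5296294404376, 'cx': 279.4548723911545, 'cy': 209.8140172424147, 'xyz': array([0.60081918, 0.05110499, 0.33564028]), 'rotation': array([ 0.75515823, -0.11338578,  0.0948978 , -0.63865024])}
psi 9.586067152167793
[274.79531677 219.07935276]
```

View pics/w3.png

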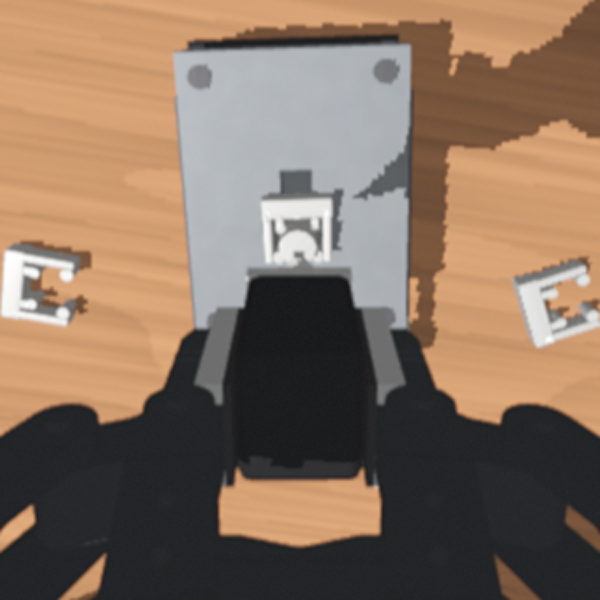

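Run:
```python
from h import *
im=np.load('w3.npy');c=calibration('wrist')
save(cv2.resize(im[180:250,245:315],None,fx=8,fy=8,interpolation=cv2.INTER_CUBIC),'w3z.png')
P=lambda a,b,z:onz(c,130+a/2,100+b/2,z)
L=[P(174,52,.06),P(192,325,.06)];Rr=[P(411,45,.06),P(408,330,.06)]
print(L,Rr)
a=lambda p,q:np.degrees(np.arctan2((p-q)[1],(p-q)[0]))
print(a(*L),a(*Rr),a(L[0],Rr[0])-90)
print('holes',P(200,76,.06),P(386,70,.06),'pin',P(299,244,.076))
```

```text
[array([0.57969333, 0.10054805, 0.06      ]), array([0.45978356, 0.07860524, 0.06      ])] [array([0.59851134, 0.00621835, 0.06      ]), array([ 0.47394609, -0.01994394,  0.06      ])]
10.370064478180106 11.861356594070738 11.281937316500702
holes [0.5719694  0.08894635 0.06      ] [0.58711732 0.01416732 0.06      ] pin [0.5123398  0.03759656 0.076     ]
```

View pics/w3z.png

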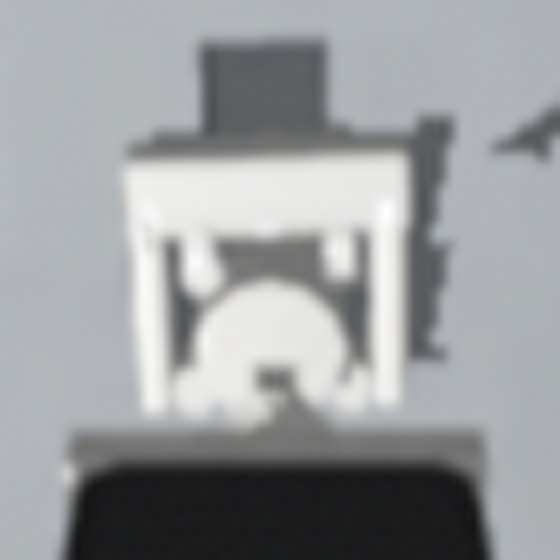

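```bash
cat > rel.py <<'E'
from h import *
def rel(c,tip,pin,pos,psi_p,dz=.0816):
    t=onz(c,*tip,pos[2]-dz); p=onz(c,*pin,.076)
    a=np.radians(psi_p); M=np.array([[np.cos(a),np.sin(a)],[-np.sin(a),np.cos(a)]])
    d=M@(t-p)[:2]*1000
    print('pin',p,'tip front',t,'tip rel TCP',(M@(t-pos)[:2])*1000,'nose front in punch frame mm',d)
    return d,M
E
python3 - <<'E'
from rel import *
s=get_state();c=calibration('wrist');pos=s['position']
d,M=rel(c,(279.1,225.9),(279.06,224.6),pos,11.3)
print('move for front=13.2,y=0 (cm)',M.T@(np.array([13.2,0])-d)/10)
for k in ('x','y'): pass
E
```

```text
pin [0.51001172 0.0375741  0.076     ] tip front [0.52134136 0.03943322 0.11118554] tip rel TCP [-6.03068737 -0.73505764] nose front in punch frame mm [11.47430405 -0.39692047]
move for front=13.2,y=0 (cm) [0.16144677 0.07273695]
```

The zoom shows:
- The pin top disc is centred at px (279.1,224.6).
- The dark nose tip is at (279.1,226), about 3.5 cm above the pin.
- The pads lie symmetrically about the pin, and the pocket is ahead.

The nose is nearly lined up, so I turn 1.5° and come closer.

Emit:
apply_moves(steps=[0.15,0.09,-1.0,1.5,0.15,0.09,-2.0,1.5,0.15,0.09,-2.6,1.5,0.15,0.09,-2.6,1.5,0.15,0.09,-2.6,1.5,0.15,0.09,-2.6,1.5])

```text
clock: 5.13
position: [0.5298, 0.0433, 0.1682]
ee_rot: [0.0, 0.995, 0.099, -0.0]
contact_force: [0.2, 0.4, -1.3]
width: 0.0248
gripper_force: 79.7
```

Run:
```python
from h import *
s=get_state();print(s['position'],s['ee_rot'],s['contact_force'],s['width'])
im=get_image('wrist');np.save('w4.npy',im)
save(cv2.resize(im[160:240,240:320],None,fx=7.5,fy=7.5,interpolation=cv2.INTER_CUBIC),'w4z.png')
```

```text
[0.52975532 0.04332144 0.16823819] [ 2.99980789e-05  9.95085850e-01  9.90159069e-02 -2.33367481e-05] [ 0.16090072  0.41035308 -1.30767626] 0.02483049448849034
```

View pics/w4z.png

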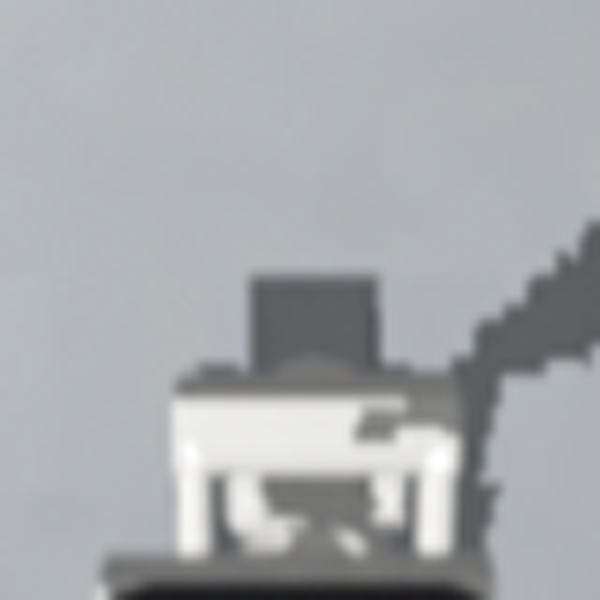

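Run:
```python
from h import *
c=calibration('wrist');g=np.load('w4.npy').mean(2).astype(int)
for n,p in [('tip',(.5241,.0413,.0866)),('pin',(.51,.0376,.076)),('gap',(.51+.0096*.98,.0376+.0096*.196,.07))]: 
    q=proj(c,p);print(n,q,(q-[240,160])*7.5)
for r in range(208,237): print(r,' '.join('%3d'%x for x in g[r,262:304]))
```

```text
tip [278.56233738 226.25245844] [289.21753033 496.89343833]
pin [279.70407251 239.47432156] [297.7805438  596.05741173]
gap [279.69172258 225.09521486] [297.68791935 488.21411142]
208 183 183 181 175 156 144 144 144 144 152 162 126  96  95  97 104 109 112 114 114 114 112 111 108 104  98  95  88 102 136 143 142 151 169 174 174 174 165 125 105 102  96
209 183 177 166 158 137 117 111 110 111 121 135 115 100  99 103 112 115 116 116 117 116 116 115 114 110 104 100  97  99 110 111 112 120 140 145 145 145 139 110  94  93  95
210 180 164 141 133 126 113 109 110 110 112 116 112 110 109 111 115 116 115 116 115 116 115 115 116 113 111 110 109 109 110 110 110 112 117 118 118 118 116 108  97  95  95
211 177 149 123 117 116 115 115 115 114 114 114 114 114 115 115 115 114 115 114 115 114 115 114 114 115 114 114 115 115 115 115 115 114 115 115 114 114 115 112 100  95  95
212 178 160 145 142 143 143 143 143 144 143 144 143 143 143 142 143 143 143 143 143 143 143 143 143 143 143 143 143 143 143 143 138 124 118 119 118 118 119 116 104  96  95
213 186 202 202 200 200 200 200 200 200 200 200 200 200 200 
[... 3367 characters left out ...]
  98  94  97
233 161 176 210 216 204 176 128 103 102 112 137 157 165 167 167 162 139 122 120 121 121 121 122 136 163 179 160 127 115 112 106 103 107 144 194 205 197 176 129 104 104 103
234 134 143 164 168 160 142 119 112 111 114 122 127 130 129 126 125 119 117 117 117 117 116 116 117 128 139 135 120 116 115 113 111 112 122 144 150 145 134 116 110 109 110
235 118 120 125 125 123 120 116 115 115 115 115 115 116 116 116 116 118 118 117 116 116 115 115 114 116 119 120 118 117 115 115 113 115 116 118 119 117 115 114 113 113 112
236 112 112 111 112 112 112 112 111 111 110 110 109 110 110 111 113 114 113 113 112 111 111 111 110 111 112 114 114 113 111 111 110 111 113 113 112 112 111 113 114 116 116
```

Run:
```python
from rel import *
c0=calibration('wrist');c=dict(c0)
c['xyz']=np.array([0.60081918,0.05110499,0.33564028]);c['rotation']=np.array([0.75515823,-0.11338578,0.0948978,-0.63865024])
d,M=rel(c,(279.1,225.9),(279.06,224.6),np.array([0.52683482,0.0395715,0.19248544]),11.3)
c=c0
b=[onz(c,262.4,217,.07),onz(c,300.9,216,.07)]; s=[onz(c,274.9,225,.07),onz(c,289.0,225,.07)]
print('bow width',np.linalg.norm(b[0]-b[1])*1000,'centre',np.mean(b,0),'slot',np.mean(s,0),np.linalg.norm(s[0]-s[1])*1000)
f=[onz(c,281.5,212.3,.07),onz(c,281.8,222.8,.07)];print('bow top depth',np.linalg.norm(f[0]-f[1])*1000,f)
pin=np.mean(f,0)[:2]-M.T@[.0154,0];print('pin from bow',pin)
print(get_state()['position'])
```

```text
pin [0.50979019 0.03569777 0.076     ] tip front [0.52104155 0.03757377 0.11088544] tip rel TCP [-6.07241057 -0.82383211] nose front in punch frame mm [11.40084304 -0.36502504]
bow width 29.719879064325905 centre [0.52659031 0.03938622 0.07      ] slot [0.51982893 0.03777438 0.07      ] 10.966790631541834
bow top depth 8.534064595701844 [array([0.52989386, 0.04016708, 0.07      ]), array([0.52157839, 0.03824791, 0.07      ])]
pin from bow [0.51063466 0.03618992]
[0.52994786 0.04314126 0.16853706]
```

Emit:
apply_moves(steps=[-0.1,-0.25,0,0,-0.1,-0.25,0,0,-0.1,-0.25,-0.5,0,-0.1,-0.25,-1.0,0,-0.1,-0.25,-1.3,0,-0.1,-0.25,-1.3,0,-0.1,-0.25,-1.3,0,-0.1,-0.25,-1.3,0])

```text
clock: 5.85
position: [0.5287, 0.0402, 0.1553]
ee_rot: [0.0, 0.995, 0.098, 0.0]
contact_force: [0.3, 0.6, -1.1]
width: 0.0249
gripper_force: 79.7
```

Run:
```python
from h import *
s=get_state();print(s['position'],s['ee_rot'],s['contact_force'],s['width'])
c=calibration('wrist');im=get_image('wrist');np.save('w5.npy',im)
for n,p in [('bow',(.526,.0392,.07))]: print(n,proj(c,p))
save(cv2.resize(im[160:240,240:320],None,fx=7.5,fy=7.5,interpolation=cv2.INTER_CUBIC),'w5z.png')
```

```text
[0.52874726 0.04021222 0.15530905] [3.24281909e-05 9.95140404e-01 9.84661054e-02 2.86847820e-05] [ 0.25823519  0.62025659 -1.1237125 ] 0.024926320199350645
bow [278.27730725 220.5080078 ]
```

View pics/w5z.png

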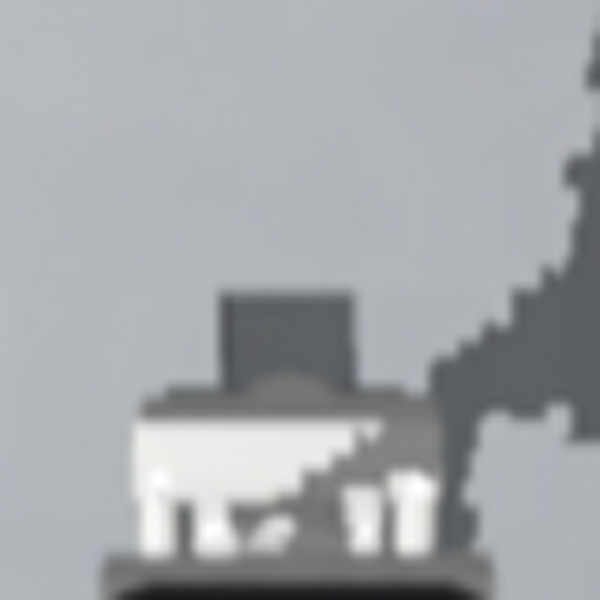

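Emit:
apply_moves(steps=[0,0.04,-0.1,0,0,0.04,-0.1,0,-0.05,0.03,-0.1,0,-0.1,0.02,-0.1,0,-0.15,0.01,-0.1,0,-0.15,0.01,-0.1,0,-0.15,0.01,-0.1,0])

```text
clock: 6.48
position: [0.5271, 0.0403, 0.1544]
ee_rot: [0.0, 0.995, 0.098, 0.0]
contact_force: [0.1, 0.5, -1.0]
width: 0.0246
gripper_force: 79.7
```

Emit:
apply_moves(steps=[-0.03,-0.006,0,0,-0.06,-0.012,0,0,-0.06,-0.012,0,0,-0.06,-0.012,0,0])

```text
clock: 6.82
position: [0.5266, 0.0402, 0.1543]
ee_rot: [0.0, 0.995, 0.098, 0.0]
contact_force: [-0.8, 0.2, -2.0]
width: 0.0249
gripper_force: 79.7
```

Emit:
apply_moves(steps=[-0.03,-0.006,0,0,-0.06,-0.012,0,0,-0.06,-0.012,0,0,-0.06,-0.012,0,0])

```text
clock: 7.15
position: [0.5259, 0.0401, 0.1543]
ee_rot: [0.0, 0.995, 0.099, -0.0]
contact_force: [0.1, 0.1, -1.5]
width: 0.0249
gripper_force: 79.7
```

Emit:
apply_moves(steps=[-0.02,-0.004,0,0,-0.04,-0.008,0,0,-0.04,-0.008,0,0,-0.04,-0.008,0,0])

```text
clock: 7.48
position: [0.5255, 0.04, 0.1543]
ee_rot: [0.0, 0.995, 0.099, -0.0]
contact_force: [0.2, -0.2, -1.3]
width: 0.0251
gripper_force: 79.7
```

Emit:
apply_moves(steps=[-0.02,-0.004,0,0,-0.04,-0.008,0,0,-0.04,-0.008,0,0,-0.04,-0.008,0,0])

```text
clock: 7.82
position: [0.5253, 0.0399, 0.1544]
ee_rot: [0.0, 0.995, 0.098, 0.0]
contact_force: [0.2, -0.4, -2.1]
width: 0.0248
gripper_force: 79.7
```

Emit:
apply_moves(steps=[-0.02,-0.004,0,0,-0.04,-0.008,0,0,-0.04,-0.008,0,0,-0.04,-0.008,0,0])

```text
clock: 8.15
position: [0.525, 0.0398, 0.1544]
ee_rot: [0.0, 0.995, 0.098, 0.0]
contact_force: [0.8, 0.6, -1.2]
width: 0.0246
gripper_force: 79.7
```

Emit:
apply_moves(steps=[-0.02,-0.004,0,0,-0.04,-0.008,0,0,-0.04,-0.008,0,0,-0.04,-0.008,0,0])

```text
clock: 8.48
position: [0.5248, 0.0398, 0.1545]
ee_rot: [0.0, 0.995, 0.098, 0.001]
contact_force: [1.5, 0.7, -1.6]
width: 0.0248
gripper_force: 79.6
```

Emit:
apply_moves(steps=[-0.02,-0.004,0,0,-0.04,-0.008,0,0,-0.04,-0.008,0,0,-0.04,-0.008,0,0])

```text
clock: 8.82
position: [0.5245, 0.0397, 0.1545]
ee_rot: [0.0, 0.995, 0.098, 0.001]
contact_force: [2.8, 1.0, -3.6]
width: 0.025
gripper_force: 79.6
```

Emit:
apply_moves(steps=[0.145,0.028,0,0,0.145,0.028,0,0,0.145,0.028,0,0,0.145,0.028,0,0])

```text
clock: 9.15
position: [0.5251, 0.0399, 0.1543]
ee_rot: [0.0, 0.995, 0.099, -0.0]
contact_force: [1.3, 0.1, -1.2]
width: 0.0247
gripper_force: 79.6
```

Emit:
apply_moves(steps=[0,0,-0.1,0,0,0,-0.2,0,0,0,-0.3,0,0,0,-0.35,0,0,0,-0.35,0])

```text
clock: 9.57
position: [0.5252, 0.0399, 0.1506]
ee_rot: [0.0, 0.995, 0.098, -0.0]
contact_force: [0.2, 0.2, -1.5]
width: 0.025
gripper_force: 79.6
```

Emit:
apply_moves(steps=[0,0,-0.1,0,0,0,-0.2,0,0,0,-0.3,0,0,0,-0.3,0])

```text
clock: 9.9
position: [0.5252, 0.0399, 0.1476]
ee_rot: [0.0, 0.995, 0.099, -0.0]
contact_force: [1.2, 0.1, -2.5]
width: 0.0247
gripper_force: 79.6
```

Emit:
apply_moves(steps=[0,0,-0.1,0,0,0,-0.2,0,0,0,-0.3,0,0,0,-0.3,0])

```text
clock: 10.23
position: [0.5252, 0.04, 0.1446]
ee_rot: [0.0, 0.995, 0.098, -0.0]
contact_force: [0.7, 0.6, -2.0]
width: 0.0248
gripper_force: 79.6
```

Emit:
apply_moves(steps=[0,0,-0.1,0,0,0,-0.2,0,0,0,-0.3,0,0,0,-0.4,0,0,0,-0.4,0])

```text
clock: 10.65
position: [0.5253, 0.04, 0.1406]
ee_rot: [0.0, 0.995, 0.098, -0.0]
contact_force: [0.6, -0.3, -2.4]
width: 0.0249
gripper_force: 79.6
```

Emit:
apply_moves(steps=[0,0,-0.1,0,0,0,-0.2,0,0,0,-0.3,0,0,0,-0.4,0,0,0,-0.4,0])

```text
clock: 11.07
position: [0.5254, 0.0399, 0.1372]
ee_rot: [0.0, 0.995, 0.099, 0.0]
contact_force: [-1.1, -0.3, 4.3]
width: 0.025
gripper_force: 80.3
```

Emit:
apply_moves(steps=[0,0,-0.1,0,0,0,-0.2,0,0,0,-0.3,0,0,0,-0.3,0])

```text
clock: 11.4
position: [0.5254, 0.0398, 0.1343]
ee_rot: [0.0, 0.995, 0.099, 0.0]
contact_force: [-2.4, -0.4, 4.4]
width: 0.0249
gripper_force: 80.4
```

Emit:
apply_moves(steps=[0,0,-0.1,0,0,0,-0.2,0,0,0,-0.3,0,0,0,-0.3,0])

```text
clock: 11.73
position: [0.5254, 0.0398, 0.1313]
ee_rot: [0.0, 0.995, 0.099, 0.0]
contact_force: [-2.3, 0.4, 4.7]
width: 0.0248
gripper_force: 80.5
```

Emit:
apply_moves(steps=[0,0,-0.1,0,0,0,-0.2,0,0,0,-0.3,0,0,0,-0.4,0,0,0,-0.4,0])

```text
clock: 12.15
position: [0.5253, 0.0398, 0.1272]
ee_rot: [0.0, 0.995, 0.099, 0.0]
contact_force: [-1.7, 0.2, 4.3]
width: 0.0247
gripper_force: 80.5
```

Emit:
apply_moves(steps=[0,0,-0.1,0,0,0,-0.2,0,0,0,-0.3,0,0,0,-0.4,0,0,0,-0.4,0])

```text
clock: 12.57
position: [0.5253, 0.0398, 0.123]
ee_rot: [0.0, 0.995, 0.099, -0.0]
contact_force: [-1.5, -1.0, 4.3]
width: 0.0248
gripper_force: 80.5
```

Emit:
apply_moves(steps=[0,0,-0.1,0,0,0,-0.2,0,0,0,-0.3,0,0,0,-0.4,0,0,0,-0.4,0])

```text
clock: 12.98
position: [0.5253, 0.0399, 0.1187]
ee_rot: [0.0, 0.995, 0.099, -0.0]
contact_force: [-0.3, -0.7, 2.5]
width: 0.0248
gripper_force: 80.3
```

Emit:
apply_moves(steps=[0,0,-0.1,0,0,0,-0.2,0,0,0,-0.3,0,0,0,-0.4,0,0,0,-0.5,0,0,0,-0.5,0])

```text
clock: 13.48
position: [0.5253, 0.04, 0.1133]
ee_rot: [-0.0, 0.995, 0.098, -0.0]
contact_force: [-1.3, -0.2, -0.1]
width: 0.0249
gripper_force: 80.1
```

Emit:
apply_moves(steps=[0,0,-0.1,0,0,0,-0.2,0,0,0,-0.3,0,0,0,-0.4,0,0,0,-0.5,0,0,0,-0.5,0])

```text
clock: 13.98
position: [0.5254, 0.04, 0.1084]
ee_rot: [-0.0, 0.995, 0.098, -0.0]
contact_force: [-0.8, 0.6, -1.7]
width: 0.0248
gripper_force: 79.8
```

Emit:
apply_moves(steps=[0,0,-0.1,0,0,0,-0.2,0,0,0,-0.3,0,0,0,-0.4,0,0,0,-0.5,0,0,0,-0.6,0,0,0,-0.6,0])

```text
clock: 14.57
position: [0.5254, 0.04, 0.1026]
ee_rot: [-0.0, 0.995, 0.098, -0.0]
contact_force: [-0.7, 0.1, -1.9]
width: 0.0248
gripper_force: 79.8
```

Emit:
apply_moves(steps=[0,0,1,0,0,0,2.5,0,0,0,4.5,0,0,0,7,0,0,0,9,0,0,0,10,0,0,0,10,0,0,0,10,0])

```text
clock: 15.23
position: [0.5253, 0.0399, 0.203]
ee_rot: [0.0, 0.995, 0.098, 0.0]
contact_force: [-0.2, 0.1, -1.3]
width: 0.0252
gripper_force: 79.6
```

Run:
```python
from h import *
s=get_state();print(s['position'],s['contact_force'])
c=calibration('wrist');im=get_image('wrist');np.save('w6.npy',im)
t=get_image('top')
save(np.hstack([cv2.resize(im[120:270,190:390],None,fx=2.5,fy=2.5,interpolation=cv2.INTER_CUBIC),cv2.resize(t[210:310,225:305],(300,375),interpolation=cv2.INTER_CUBIC)]),'w6.png')
```

```text
[0.52526088 0.03991715 0.20303991] [-0.15603773  0.11626825 -1.31947066]
```

View pics/w6.png

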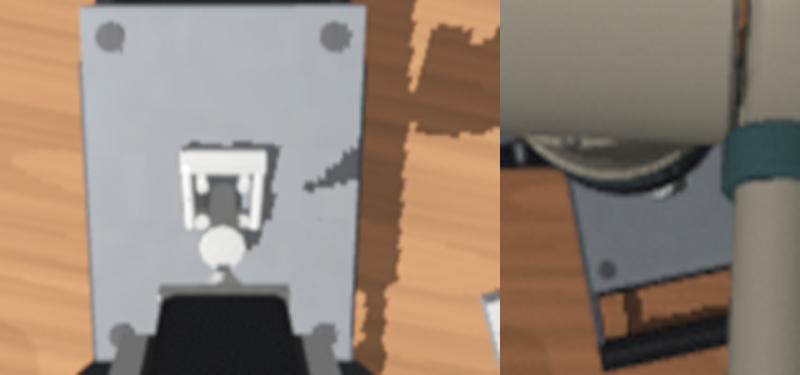

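Clip: off the pin, lying flat on the punch's top ahead of it, bow at crop (223,161). Now the wedge goes back to its block.

Emit:
apply_moves(steps=[0.3,4,0,-4,0.6,8,0,-8,1,12,0,-12,1.4,16,0,-16,1.46,20,0,-16,1.46,23,0,-16,1.46,24.06,0,-16,1.46,24.06,0,-16])

```text
clock: 16.0
position: [0.539, 0.283, 0.2008]
ee_rot: [0.0, 0.999, -0.039, -0.002]
contact_force: [-0.1, -0.4, -1.7]
width: 0.0252
gripper_force: 79.5
```

Emit:
apply_moves(steps=[0,0,0,0,0,0,0,0,0,0,0,0])

```text
clock: 16.25
position: [0.5399, 0.2787, 0.2025]
ee_rot: [0.001, 0.999, -0.042, -0.0]
contact_force: [-0.3, 1.1, -1.6]
width: 0.025
gripper_force: 79.5
```

Emit:
apply_moves(steps=[0,0,0,0,0,0,0,0,0,0,-1,0,0,0,-2,0,0,0,-3,0,0,0,-3,0,0,0,-3,0])

```text
clock: 16.83
position: [0.5392, 0.2802, 0.1713]
ee_rot: [0.001, 0.999, -0.041, -0.001]
contact_force: [-0.4, -0.1, -0.9]
width: 0.0248
gripper_force: 79.5
```

Emit:
apply_moves(steps=[0,0,-1,0,0,0,-2,0,0,0,-3,0,0,0,-4,0,0,0,-4,0])

```text
clock: 17.25
position: [0.5383, 0.2799, 0.1298]
ee_rot: [0.001, 0.999, -0.041, -0.002]
contact_force: [-0.2, 0.4, -1.4]
width: 0.0252
gripper_force: 79.5
```

Emit:
apply_moves(steps=[0,0,-1,0,0,0,-1.8,0,0,0,-2.4,0,0,0,-2.4,0,0,0,-2.4,0,0,0,-2.4,0])

```text
clock: 17.75
position: [0.5402, 0.2806, 0.1091]
ee_rot: [0.0, 0.999, -0.041, 0.0]
contact_force: [0.6, 0.3, -1.2]
width: 0.0249
gripper_force: 79.6
```

Emit:
apply_moves(steps=[0,0,-0.1,0,0,0,-0.2,0,0,0,-0.3,0,0,0,-0.4,0,0,0,-0.5,0,0,0,-0.5,0])

```text
clock: 18.25
position: [0.5399, 0.2805, 0.1036]
ee_rot: [0.0, 0.999, -0.041, -0.0]
contact_force: [-0.5, 0.3, -1.9]
width: 0.0252
gripper_force: 79.6
```

Emit:
apply_moves(steps=[0,0,-0.1,0,0,0,-0.2,0,0,0,-0.3,0,0,0,-0.35,0,0,0,-0.35,0])

```text
clock: 18.67
position: [0.54, 0.2806, 0.1006]
ee_rot: [0.0, 0.999, -0.041, 0.0]
contact_force: [0.3, -0.4, 1.4]
width: 0.0247
gripper_force: 80.1
```

Emit:
apply_moves(steps=[0,0,0,0,0,0,0,0,0,0,0,0,0,0,0,0,0,0,0,0,0,0,0,0,0,0,0,0,0,0,0,0], jaw=0)

```text
clock: 19.33
position: [0.54, 0.2806, 0.1003]
ee_rot: [0.0, 0.999, -0.041, -0.0]
contact_force: [0.2, -0.1, 0.7]
width: 0.0857
gripper_force: 0.0
```

Emit:
apply_moves(steps=[0,0,1,0,0,0,4,0,0,0,8,0,0,0,12,0,0,0,12,0])

```text
clock: 19.75
position: [0.5445, 0.2823, 0.2301]
ee_rot: [-0.003, 0.999, -0.041, 0.008]
contact_force: [0.9, 0.6, 1.2]
width: 0.0854
gripper_force: 0.0
```

Run:
```python
from h import *
from rel import rel
s=get_state();print(s['position'],s['width'],s['clock'])
c=calibration('wrist');im=get_image('wrist');g=im.max(2)
# handle top face check
for col in (272,280,288): print(col,g[150:260:4,col])
print('handle top expected',proj(c,[.539,.281,.131]))
# clip from w6
im=np.load('w6.npy');gg=im.min(2);sub=gg[170:200,250:310];m=(sub>190)
ys,xs=np.nonzero(m);
for r in range(172,196): 
    x=np.nonzero(gg[r,255:305]>190)[0]; print(r,x.min()+255 if len(x) else None,x.max()+255 if len(x) else None,len(x))
```

```text
[0.54446758 0.28233621 0.23010962] 0.08541926994952764 19.75
272 [108 108 107 104 219 208 217 213 211 217 103  22  23  33  67  65  65  64
  63  62  62  60 194 207 193 194 186 190]
280 [109 107 105 101 210 218 208 214 214 114  71  22  22  32  61  58  60  58
  57  57  56  55 199 214 195 193 188 192]
288 [108 105 103 107 215 210 215 180 116 121  74  24  23  34  54  54  51  51
  51  51  52  51 200 206 196 185 192 192]
handle top expected [281.33720452 220.18739337]
172 None None 0
173 None None 0
174 None None 0
175 None None 0
176 None None 0
177 None None 0
178 None None 0
179 None None 0
180 262 271 8
181 262 295 34
182 261 295 35
183 261 295 35
184 262 295 34
185 262 295 34
186 262 295 34
187 262 295 34
188 261 295 35
189 262 295 34
190 262 294 15
191 262 294 15
192 262 294 16
193 262 294 17
194 262 294 18
195 262 294 18
```

Emit:
apply_moves(steps=[-0.1,-4,0,4,-0.2,-8,0,8,-0.3,-12,0,12,-0.45,-16,0,16,-0.45,-20,0,16,-0.45,-23,-3,16,-0.45,-24,-5,16,-0.45,-24,-5,16])

```text
clock: 20.47
position: [0.5319, 0.038, 0.1662]
ee_rot: [-0.0, 0.995, 0.097, -0.005]
contact_force: [-0.9, 1.2, -0.1]
width: 0.0853
gripper_force: 0.0
```

Emit:
apply_moves(steps=[0,0,0,0,0,0,0,0,0,0,0,0,0,0,0,0])

```text
clock: 20.8
position: [0.5364, 0.0418, 0.1716]
ee_rot: [0.0, 0.995, 0.099, 0.001]
contact_force: [-1.0, -0.3, -0.3]
width: 0.0856
gripper_force: 0.0
```

Run:
```python
from h import *
s=get_state();p=s['position'];q=s['ee_rot'];print(p,s['clock'],'psi',np.degrees(2*np.arctan2(q[2],q[1])))
c=calibration('wrist');im=get_image('wrist');np.save('w7.npy',im);g=im.min(2)
u,v=proj(c,[.5356,.041,.07]).astype(int);print(u,v)
m=((g>185)*255).astype(np.uint8)
n,l,st,ce=cv2.connectedComponentsWithStats(m)
for i in range(1,n):
    if st[i,4]>60: print(st[i],ce[i])
for r in range(v-12,v+25,2):
    x=np.nonzero(g[r,u-30:u+30]>185)[0]; print(r,x.min()+u-30 if len(x) else None,x.max()+u-30 if len(x) else None,len(x))
```

```text
[0.53638493 0.04175096 0.17162767] 20.8 psi 11.407614567748075
278 211
[259 204  38  33 623] [277.53772071 215.16853933]
[540 228  20  31 209] [552.44497608 243.81818182]
[268 237  20  18 283] [277.63250883 245.3639576 ]
[120 238  39  40 629] [134.03497615 257.00794913]
[393 256  37  19 174] [411.14942529 263.76436782]
199 None None 0
201 None None 0
203 None None 0
205 259 296 38
207 259 296 38
209 259 296 38
211 259 296 38
213 260 295 16
215 261 295 15
217 261 295 16
219 261 295 15
221 261 294 7
223 261 294 8
225 261 294 8
227 261 294 8
229 262 294 7
231 262 294 9
233 262 293 17
235 262 293 14
```

Emit:
apply_moves(steps=[0.1,-0.03,-3,0,0.1,-0.03,-6,0,0.1,-0.03,-9,0,0.1,-0.03,-10.5,0,0.1,-0.03,-10.9,0,0.1,-0.03,-10.9,0,0.1,-0.03,-10.9,0,0.1,-0.03,-10.9,0])

```text
clock: 21.52
position: [0.538, 0.0404, 0.0629]
ee_rot: [0.0, 0.995, 0.099, 0.002]
contact_force: [0.6, 0.0, 0.8]
width: 0.0852
gripper_force: 0.0
```

Emit:
apply_moves(steps=[0,0,0,0,0,0,0,0,0,0,0,0,0,0,0,0,0,0,0,0,0,0,0,0,0,0,0,0,0,0,0,0], jaw=255, newtons=30)

```text
clock: 22.18
position: [0.5367, 0.0403, 0.0619]
ee_rot: [0.0, 0.995, 0.098, 0.0]
contact_force: [-1.0, 1.2, 6.4]
width: 0.0288
gripper_force: 29.5
```

Emit:
apply_moves(steps=[0,0,0.5,0,0,0,2,0,0,0,4,0,0,0,7,0,0,0,9,0,0,0,9,0])

```text
clock: 22.68
position: [0.5394, 0.04, 0.1555]
ee_rot: [0.001, 0.995, 0.099, 0.004]
contact_force: [0.4, -0.1, -0.3]
width: 0.0283
gripper_force: 29.8
```

Emit:
apply_moves(steps=[0,-4,0,0,0,-8,0,0,0,-12,0,0,0,-16,0,0,0,-20,0,0,0,-24,0,0,0,-28,0,0,0,-32,0,0])

```text
clock: 23.35
position: [0.5354, -0.2813, 0.1499]
ee_rot: [-0.001, 0.995, 0.098, -0.001]
contact_force: [0.4, -0.8, -0.3]
width: 0.0285
gripper_force: 29.9
```

Emit:
apply_moves(steps=[0,0,0,0,0,0,0,0,0,0,0,0,0,0,0,0])

```text
clock: 23.68
position: [0.536, -0.2782, 0.1505]
ee_rot: [-0.001, 0.995, 0.099, -0.001]
contact_force: [0.5, 0.3, -0.7]
width: 0.0286
gripper_force: 30.0
```

Run:
```python
from h import *
s=get_state();print(s['position'],s['clock'],s['width'])
c=calibration('wrist');im=get_image('wrist')
save(im,'w8.png')
t=onz(c,0,0,.0)
for n,p in [('tray',(.533,-.281,.028)),('c1',(.603,-.211,.028)),('TCP',s['position'])]: print(n,proj(c,p))
```

```text
[ 0.53595029 -0.27820126  0.15049799] 23.6833 0.02864256265361513
tray [280.71715059 206.80035232]
c1 [209.40183976 103.85600149]
TCP [277.07307235 271.42660961]
```

View pics/w8.png

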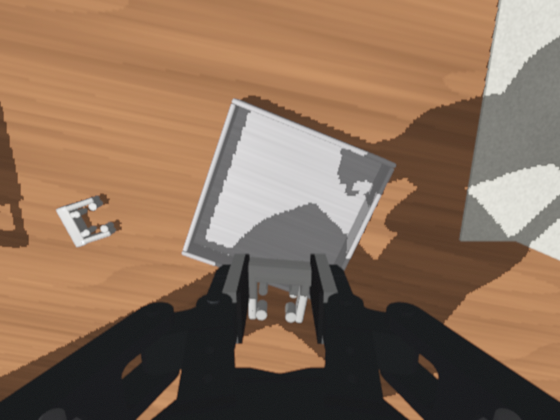

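The clip is held by its bow between the fingers. The tray's centre is at about px (290,208), roughly 8 mm further to -y.

Emit:
apply_moves(steps=[-0.3,-0.9,-3,0,-0.3,-0.9,-6,0,-0.3,-0.9,-9,0,-0.3,-0.9,-11.5,0,-0.3,-0.9,-13,0,-0.3,-0.9,-13.6,0,-0.3,-0.9,-13.6,0,-0.3,-0.9,-13.6,0])

```text
clock: 24.4
position: [0.5342, -0.2882, 0.016]
ee_rot: [0.0, 0.995, 0.099, 0.0]
contact_force: [-0.4, -0.0, -0.3]
width: 0.0281
gripper_force: 30.0
```

Emit:
apply_moves(steps=[0,0,0,0,0,0,-0.3,0,0,0,-0.5,0,0,0,-0.5,0])

```text
clock: 24.73
position: [0.5335, -0.2888, 0.0106]
ee_rot: [0.0, 0.995, 0.098, 0.0]
contact_force: [-0.4, 0.2, -0.4]
width: 0.0286
gripper_force: 30.0
```

Emit:
apply_moves(steps=[0,0,0,0,0,0,0,0,0,0,0,0,0,0,0,0,0,0,0,0,0,0,0,0], jaw=100)

```text
clock: 25.23
position: [0.5335, -0.2888, 0.0104]
ee_rot: [0.0, 0.995, 0.099, 0.0]
contact_force: [-0.3, 0.2, -0.0]
width: 0.0519
gripper_force: 0.0
```

Emit:
apply_moves(steps=[0,0,1,0,0,0,3,0,0,0,7,0,0,0,11,0,0,0,15,0,0,0,18,0,0,0,18,0,0,0,18,0])

```text
clock: 25.9
position: [0.5346, -0.2895, 0.1936]
ee_rot: [0.002, 0.995, 0.099, 0.002]
contact_force: [0.3, 0.2, -0.9]
width: 0.052
gripper_force: 0.0
```

Run:
```python
from h import *
s=get_state();print(s['position'],s['clock'],s['width'])
c=calibration('wrist');im=get_image('wrist');g=im.min(2)
u,v=proj(c,[.534,-.288,.014]).astype(int);print(u,v)
# coarse brightness map round the release spot, 3 px cells
for r in range(v-24,v+45,3): print(r,' '.join('%3d'%x for x in g[r,u-39:u+40:3]))
cs=calibration('scene');S=get_image('scene').max(2)
u,v=proj(cs,[.539,.281,.131]).astype(int);print('handle',u,v)
for r in range(v-6,v+40,4): print(r,' '.join('%3d'%x for x in S[r,u-20:u+21:3]))
```

```text
[ 0.53460178 -0.289455    0.19360435] 25.9 0.052014858246360735
275 188
164 206 206 208 209 207 204 203 204 204 203 203 204 205 205 204 205 203 204 205 204 203 203 203 201 200 200 202
167 209 207 206 205 206 207 208 204 201 202 203 203 202 203 204 205 204 205 204 203 204 204 203 202 203 202 201
170 209 210 210 207 206 205 205 206 207 206 202 201 202 203 202 202 203 205 204 204 205 203 202 204 203 203 202
173 211 210 208 208 209 207 206 205 203 204 206 207 203 201 200 203 202 201 203 204 205 204 205 204 202 202 203
176 208 210 210 210 208 207 208 208 206 205 204 203 204 207 205 202 200 202 202 202 202 203 204 205 204 204 203
179 208 206 206 208 209 209 208 206 207 208 192 132 164 162 174 201 202 198 202 202 203 202 202 202 203 205 204
182 206 206 207 206 205 206 207 208 208 188 157 138 122 116 109  99  95  98 114 119 158 200 202 203 203 202 203
185 210 207 206 205 206 206 204 204 205 195 204 204 202 201 201 199 196 192 189 126 160 207 204 200 201 202 203
188 211 212 211 209 206 205 205 205 205 200 206 201 201 201 200 200 200 200 199 128 148 203 202 205 206 203 200
191 209 208 208 210 
[... 1582 characters left out ...]
 152 152 156 160 163 164 165 166 164 164
209 157 155 156 155 148  56  39  62  89 129 152 152 151 153
213 161 160 160 161 135  29  26  26  26  81 153 153 153 152
217 168 186 184 175 100  17  20  24  25 117 158 157 159 158
221 161 175 174 167  56  12  11  13  28 148 169 167 168 168
225 155 150 143  95  17  12  11  13  75 167 171 175 161 160
229  84  72  72  50  13  12  12  15 132 179 180 181 170 169
233  79  78  77  71  55  40  26  52 176 187 185 181 162 161
237 164 132 122 107  96 121 138 143 178 177 177 169 149 150
241 109 135 155 169 174 177 178 177 177 178 181 172 157 156
245  80  79  76  79  79  84 108 134 161 177 182 173 165 164
249  81  78  77  80  76  79  83  83  83  80  87 149 158 159
```

The clip lies flat near the tray's centre, and the wedge stands home in its block.

```bash
python3 -c "
from rig import *
print(sign_off())"
```

```text
the job is handed in; nothing more can be done
None
```

The job is handed in: I used the wedge to free the clip from the pin, stood the wedge back home in its block, and laid the clip flat in the parts tray. No verdict was returned.

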